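Open the folding drying stand and rest the fired dish across it

TASK

Swing the stand's blue folding arm out, away from the back rail, past its spring catch until it clicks fully home, square to the rail. Then pick up the oblong dish and lay it gently, upright and level, squarely across the two arms, about midway along them and with both ends overhanging equally, without dropping it. Leave the jug, the tool tin and the bowl of ribs where they stand.

Things in the scene. Friction and masses are not known exactly. Their poses are not given: they have to be found in the camera images.
- stand: Low wooden folding drying stand, fixed to the table. Base 215 x 190 x 12 mm (x, y, z); origin: centre of its underside, z up. Back rail 24 mm thick along y, inner face at x = -78 mm. Rail and arms are 75 mm high: a fixed wooden arm 16 mm wide at y = -75 mm runs along +x from the rail to x = +100 mm, with a post under its free end; opposite it is the hinged blue arm.
- brace_hinge (a point): The upright hinge axis of the blue folding arm, 60 mm above the table (half-way up the arm), at x = -60, y = +75 mm in the stand's frame. Fixed to the stand; axes parallel to the stand's.
- brace (a joint): Angle of the blue arm about its upright hinge, rad. 0: folded along the back rail, pointing to the stand's -y. Grows as it swings out, anticlockwise seen from above, to its stop at 1.571, where it points to the stand's +x, parallel to the fixed arm. Fully home: above 1.54. Light friction (about 0.5 N at the arm's end); it stays where it is left. Starts at 0.35 to 0.8.
- catch (a point): Top of the spring ball of the end catch, in a brass housing 24 mm across on the base, 31 mm above the table. The steel foot under the blue arm, 100 mm from the hinge, meets the ball at about 1.38 rad, must be pushed over it (about 3 N at the arm's end) and passes the crest at 1.48 rad; from 1.51 the ball springs up behind the foot and drives the arm to its stop.
- brace_grip (a point): Point on the blue arm 115 mm out from the hinge, half-way up it (60 mm above the table). The arm is a bar 16 mm wide and 30 mm deep (45 to 75 mm above the table), reaching 145 mm from the hinge, with a yellow end. It can be pinched across its width from above, or pushed. The point's x points outward along the arm, z up.
- rest_mid (a point): Point on the stand midway between the two arms (when the blue one is out) and about midway along them, at the height of their tops (75 mm); axes parallel to the stand's, so x runs along the arms. The dish belongs with its centre over this point and its length along y. The arms' centre lines lie 75 mm to either side (y).
- dish_mid (a point): Centre, half-way up (21 mm above its underside), of the loose oblong fired dish: white glaze with a blue band, a leaf pattern in its floor, open top. 200 mm long (x), 56 mm wide (y), 42 mm high, walls 6 mm, 0.3 to 0.6 kg. z up. It stands on the table; grip it across its 56 mm width at the middle of its length.
- jug_mid (a point): Centre (55 mm up) of a white plastic jug, 90 mm across, 110 mm high, handle at +y. Leave it alone.
- tooltin_mid (a point): Centre (50 mm up) of a steel tin 72 mm across and 100 mm high with tools standing in it, 170 mm high in all. Leave it alone.
- ribbowl_mid (a point): Centre (24 mm up) of a small white bowl 110 mm across, 48 mm high, holding two potter's ribs, up to 60 mm high. Leave it alone.

How it is judged:
By the outcome, as a careful person would: the job done as asked, in the order asked, and still so for the second after the job is handed in, with the robot touching nothing.
It also fails if it takes over 58 s, if anything falls off the work surface, if the arm or the gripper's body presses on something with over 40 N, if the wrist force passes 120 N, or if a joint passes its speed limit or range.

ROBOT

A 6-joint arm with a two-finger parallel gripper is mounted at the origin on the work surface. World frame = base frame: x ahead of the robot, y to its left, z up, the work surface at z = 0. Lengths are in m, angles in degrees, forces in N, time in s.
With the tool pointing down it reaches from about 0.35 to 0.875 m from the base axis. Payload 4.2 kg.
Tool frame: the origin (TCP) lies at the very end of the fingers, on their centre line; the grasp point (between the pads) lies 19 mm behind it; z points along the fingers, y is the line along which they close (so a half turn about z gives the same grasp; the last joint's range is limited). The gripper opens to 87 mm and grips with 3 to 60 N. Pads are 19 mm wide; open, the fingers measure 117 mm over their backs; the gripper's body (75 mm by 190 mm) begins 51 mm behind the grasp point.
Start: joints at [-53.824, 22.042, 0.453, 0, -68.411, -14.817], TCP at [0.228, -0.582, 0.223] pointing down, gripper open.
Joint ranges: [-179.83, 179.83], [-69.29, 118.12], [-61.27, 80.66], [-181.25, 117.63], [-171.15, -9.14], [-177.46, 177.46]. Speed limits (degrees/s): [159.86, 159.86, 180, 180, 180, 180].

INTERFACE

Orientations are given as a 3x3 rotation matrix whose columns are the frame's x, y, z axes.
In Python, from station import sense, cams, r gives the robot as it stands. The module is installed in compiled form; this text tells all that it offers.
- The arm moves only by the tool step_arm, never from a script. Its argument "targets" is text: rows parted by semicolons, each of 4 numbers parted by spaces: the shift along the tool's x, y, z in cm, then the turn about the tool's z in degrees. In form: x y z turn; .... A call has 1 to 12 rows; each row shifts and turns the commanded pose from where the row before left it, along the tool's axes as they then stand; what a row does not reach is not made up. A row lasts 1/12 s, in which the tool goes at most 41.7 mm and 7.16 degrees, less where a joint would pass 70% of its speed; a pose out of reach is approached as far as the arm can. A call with a gripper value outside its range is refused whole. "claw" is the finger opening in cm, from 0 to 8.7, set as the call begins (left out, the last holds). The fingers move at their own pace and stop on an object; the grip force is fixed at half the most. Time passes only in rows, so rows that do not move let the fingers close. It gives the time, the measured TCP pose, the force, the opening and the grip force at its end, in the units of the state.
- sense(): the state, without advancing time (a new reading comes with each control period).
- cams.capture(name): name is "scene" or "side" or "wrist"; returns a dict with "frame" (384x512x3 uint8, blue, green, red), "vertical_fov" (degrees; the focal length in pixels is half the picture's height over the tangent of half this angle, whatever the lens; pixels are square), "cx", "cy" (the principal point, pixels), "eye" and "rotation" of the camera in the world; the wrist camera has in their place "tool_from_camera" (4x4, takes a point from camera to tool coordinates, whose origin is the TCP and whose axes are the flange's). Camera axes: x right, y down, z forward; pixel columns grow to the right and rows downward; lengths in m; the calibration is good to about 2 mm. The wrist camera is an equidistant fisheye: a pixel r from the principal point sees the ray r / f radians off the axis. A picture is of the moment at which its call begins: read the wrist's pose just before it. There is no depth.
- r.finish_job(): hands the job in; it is judged then, once.
The state is a dict: "time_s": time; "joints": joint angles; "joint_velocities": joint speeds; "effort": joint torques, N m; "tcp_pos": TCP position; "ee_rot": TCP orientation; "wrist_force": force on the tool from outside, world axes, zero at the start; "moment": the same for the moment, N m; "gripper_width": opening from 0.0 (shut) to 1.0 (fully open); "gripper_force": force on a finger pad.
Only numpy, scipy, OpenCV 4.12 (cv2) and the standard library are available. Lean on these libraries where they do the work, as an engineer would, in place of code of your own. Each camera call takes 0.05 s, during which the arm holds its last target. There are 200 camera calls.

## Working session

There is one attempt and no reset: what is moved stays moved. The work goes in short steps, Python scripts to look and compute and a tool call to move; the robot and the scene stay as the last step left them, time stands still between calls to the robot, and variables do not carry over. Pictures are saved under pics/ and viewed, at most 10 in all, crops included, and the job is handed in when it is done.

Besides the shell and the picture viewer there is one more tool, called after "Call:" as a command line: name --argument value ..., lists and objects as JSON in quotes. step_arm: Moves the arm, as the interface text tells. Its arguments: {"type":"object","properties":{"targets":{"type":"string"},"claw":{"type":"number"}},"required":["targets"]}

```bash
mkdir -p pics; cat > h.py <<'E'
import numpy as np, cv2
from station import sense, cams, r
def f(c): return c["frame"].shape[0]/2/np.tan(np.radians(c["vertical_fov"])/2)
def onplane(c,u,v,z):
    d=np.array(c["rotation"])@np.array([(u-c["cx"])/f(c),(v-c["cy"])/f(c),1]); e=np.array(c["eye"])
    return e+d*(z-e[2])/d[2]
def proj(c,p):
    q=np.array(c["rotation"]).T@(np.asarray(p)-np.array(c["eye"])); return q[:2]/q[2]*f(c)+[c["cx"],c["cy"]]
def wplane(c,s,u,v,z):
    x=np.array([u-c["cx"],v-c["cy"]]);rr=np.hypot(*x);t=rr/f(c)
    d=np.r_[np.sin(t)*x/max(rr,1e-9),np.cos(t)];T=np.array(c["tool_from_camera"]);R=np.array(s["ee_rot"])
    e=R@T[:3,3]+s["tcp_pos"];d=R@T[:3,:3]@d
    return e+d*(z-e[2])/d[2]
E
python3 - <<'E'
from h import *
s=sense();print({k:np.round(s[k],3).tolist() for k in s})
ims=[]
for n in("scene","side"):
    c=cams.capture(n);cv2.imwrite(f"pics/{n}.png",cv2.resize(c["frame"],(800,600)));print(n,c["vertical_fov"],c["cx"],c["cy"],np.round(c["eye"],3),np.round(c["rotation"],3).tolist())
E
```

```text
{'time_s': 0.0, 'joints': [-53.823, 22.089, 0.378, -0.029, -68.411, -14.816], 'joint_velocities': [-0.009, 0.055, 0.012, -0.046, 0.032, 0.027], 'effort': [-0.0, -39.067, 18.741, 4.22, 0.011, -0.0], 'tcp_pos': [0.227, -0.581, 0.221], 'ee_rot': [[-0.931, -0.364, -0.001], [-0.364, 0.931, 0.002], [0.0, 0.002, -1.0]], 'wrist_force': [0.365, -1.206, 0.191], 'moment': [-0.012, 0.033, 0.018], 'gripper_force': 0.0, 'gripper_width': 1.001}
scene 54.8771881724091 258.00069107143133 183.94109588295538 [ 1.058 -0.207  0.903] [[0.403, 0.769, -0.495], [0.915, -0.338, 0.22], [0.002, -0.542, -0.84]]
side 50.164178076325356 254.8443692382609 192.2743869258328 [0.09  0.535 0.649] [[-0.748, -0.399, 0.531], [-0.664, 0.466, -0.585], [-0.014, -0.79, -0.613]]
```

View pics/scene.png

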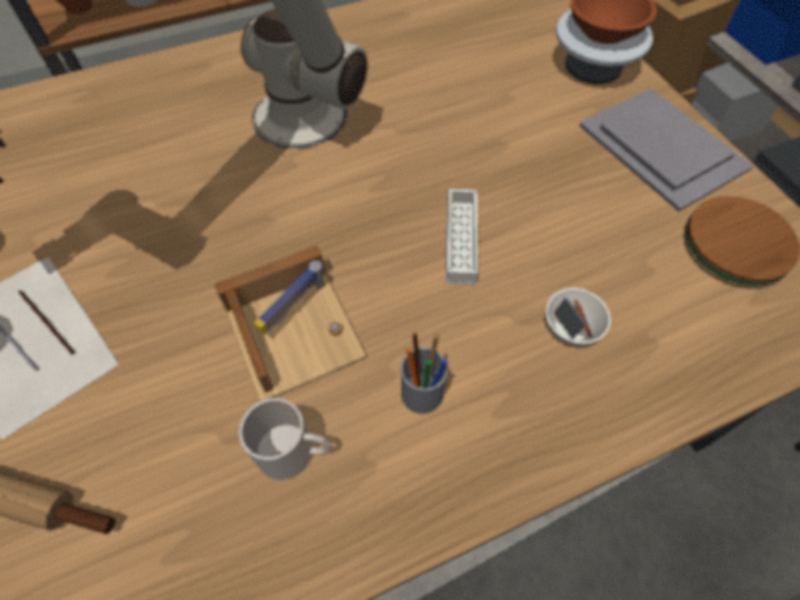

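View pics/side.png

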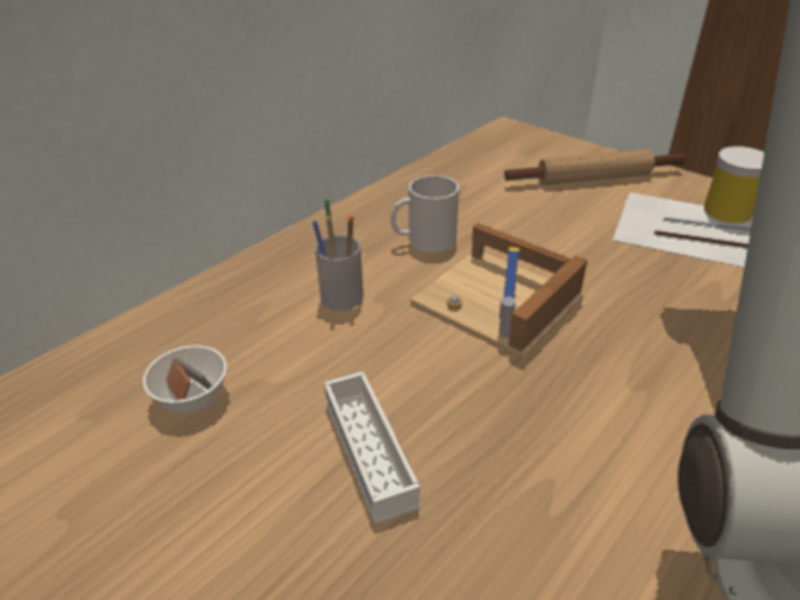

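The scene view (800x600) shows the stand. Its rail's top corners are at (216,285) and (319,248), the hinge is at (316,267), the yellow tip at (262,325) and the catch at (335,327). The fixed arm ends at (268,382). The dish rim spans (448,190)-(475,190)-(478,278)-(447,278). In the side view the dish rim is at (327,382), (362,375), (417,488) and (376,503), and the catch is at (454,301).

```bash
python3 - <<'E'
from h import *
k=.64
a=cams.capture("scene");b=cams.capture("side")
def P(c,n,u,v,z): p=onplane(c,u*k,v*k,z);print(n,np.round(p[:2],4));return p[:2]
P(a,"railL",216,285,.075);P(a,"railR",319,248,.075);h=P(a,"hinge",316,265,.077);t=P(a,"tip",262,325,.075);P(a,"catch",335,327,.031)
P(a,"baseFR",365,355,.012);P(a,"baseFL",270,395,.012);P(a,"fixend",268,384,.075)
P(b,"hinge_s",508,300,.077);P(b,"tip_s",513,249,.075);P(b,"catch_s",454,301,.031);P(b,"baseFR_s",412,299,.012);P(b,"railcornerL_s",585,262,.075)
for c,q in((a,[(448,190),(475,190),(478,277),(447,277)]),(b,[(327,382),(362,375),(417,488),(376,503)])):
    x=np.array([P(c,"d",*i,.042) for i in q]);print("dish",x.mean(0))
P(a,"jug",273,410,.11);P(a,"tin",424,365,.1);P(a,"bowl",578,310,.048);P(a,"jughandle",328,448,.06)
E
```

```text
railL [ 0.4371 -0.2806]
railR [ 0.4333 -0.0935]
hinge [ 0.4677 -0.1108]
tip [ 0.5442 -0.2307]
catch [ 0.5712 -0.1183]
baseFR [ 0.6324 -0.0883]
baseFL [ 0.6371 -0.2575]
fixend [ 0.6483 -0.2515]
hinge_s [ 0.4644 -0.1149]
tip_s [ 0.5354 -0.2351]
catch_s [ 0.5571 -0.1101]
baseFR_s [ 0.6264 -0.0898]
railcornerL_s [ 0.429 -0.277]
d [0.3756 0.1935]
d [0.3972 0.2427]
d [0.5844 0.1507]
d [0.562  0.0998]
dish [0.47980768 0.17166038]
d [0.5694 0.15  ]
d [0.5434 0.11  ]
d [0.3714 0.1987]
d [0.3927 0.2431]
dish [0.46919916 0.17545282]
jug [ 0.7073 -0.2546]
tin [ 0.7262 -0.024 ]
bowl [0.7174 0.2737]
jughandle [ 0.7742 -0.2006]
```

Call:
step_arm --targets "-3.27 2.13 -0.4 0;-3.27 2.13 -0.4 0;-3.27 2.13 -0.4 0;-3.27 2.13 -0.4 0;-3.27 2.13 -0.4 0;-3.27 2.13 -0.4 0;-3.27 2.13 0 0;-3.27 2.13 0 0;-3.27 2.13 0 0;-3.27 2.13 0 0;-3.27 2.13 0 0;-3.27 2.13 0 0" --claw 4.5

```text
time_s: 1.2
tcp_pos: [0.5007, -0.1992, 0.2467]
ee_rot: [[-0.931, -0.364, 0.0], [-0.364, 0.931, 0.0], [-0.0, -0.0, -1.0]]
wrist_force: [0.5, 0.1, 0.1]
gripper_width: 0.517
gripper_force: 0.0
```

Call:
step_arm --targets "0 0 0 7;0 0 0 7;0 0 0 7;0 0 0 7;0 0 0 7;0 0 0 7;0 0 0 7;0 0 0 7;0 0 0 7;0 0 0 7;0 0 0 5;0 0 0 0"

```text
time_s: 2.2
tcp_pos: [0.4999, -0.201, 0.2464]
ee_rot: [[-0.592, 0.806, -0.0], [0.806, 0.592, 0.0], [0.0, -0.0, -1.0]]
wrist_force: [-0.4, 0.8, 0.5]
gripper_width: 0.517
gripper_force: 0.0
```

```bash
python3 - <<'E'
from h import *
s=sense();print({k:np.round(s[k],3).tolist() for k in ("time_s","joints","tcp_pos","ee_rot","wrist_force","gripper_width")})
c=cams.capture("wrist");cv2.imwrite("pics/w1.png",cv2.resize(c["frame"],(800,600)));print(c["vertical_fov"],c["cx"],c["cy"],c["tool_from_camera"])
E
```

```text
{'time_s': 2.2, 'joints': [-4.657, 12.672, -9.456, -0.01, -67.891, -139.063], 'tcp_pos': [0.5, -0.201, 0.246], 'ee_rot': [[-0.592, 0.806, -0.0], [0.806, 0.592, 0.0], [0.0, -0.0, -1.0]], 'wrist_force': [-0.368, 0.779, 0.513], 'gripper_width': 0.517}
65.70646984690485 254.9191264311498 194.38080524786645 [[-7.25186283e-04 -9.65281425e-01 -2.61211112e-01  7.19210055e-02]
 [ 9.99999736e-01 -6.89882585e-04 -2.26848107e-04 -6.49089782e-04]
 [ 3.87672669e-05 -2.61211208e-01  9.65281671e-01 -1.61995352e-01]
 [ 0.00000000e+00  0.00000000e+00  0.00000000e+00  1.00000000e+00]]
```

View pics/w1.png

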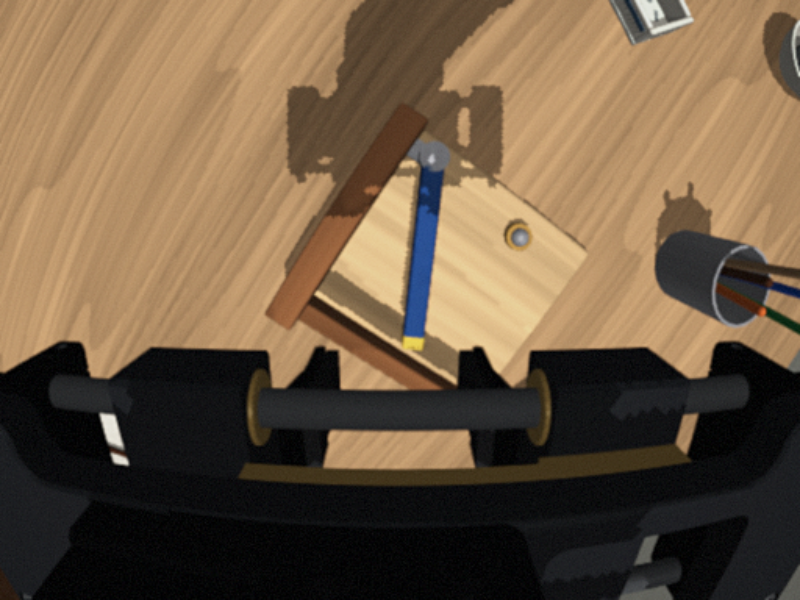

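The wrist view shows the hinge at (433,157), the arm's yellow end at about (414,346), the catch ball at (519,237) and the base corner at (586,250). The rail's top corners are at (406,104), (427,121), (290,328) and (267,314).

```bash
cat >> h.py <<'E'
def fit2(L,W):
    L=np.array(L);W=np.array(W);l=L-L.mean(0);w=W-W.mean(0)
    a=np.arctan2((l[:,0]*w[:,1]-l[:,1]*w[:,0]).sum(),(l*w).sum())
    R=np.array([[np.cos(a),-np.sin(a)],[np.sin(a),np.cos(a)]]);return a,R,W.mean(0)-R@L.mean(0)
E
python3 - <<'E'
from h import *
s=sense();c=cams.capture("wrist")
P=lambda u,v,z:wplane(c,s,u*.64,v*.64,z)[:2]
L=[(-.102,.095),(-.078,.095),(-.078,-.095),(-.102,-.095),(-.06,.075),(.1075,.095)]
W=[P(406,104,.075),P(427,121,.075),P(290,328,.075),P(267,314,.075),P(433,157,.078),P(586,250,.012)]
a,R,o=fit2(L,W);print(np.degrees(a),o,np.round(np.array(W)-(np.array(L)@R.T+o),4).tolist())
h=R@[-.06,.075]+o;t=P(414,347,.075);print("hinge",h,"tip",t,np.linalg.norm(t-h),"catch",R.T@(P(519,237,.031)-o))
d=R.T@(t-h);th=np.arctan2(d[0],-d[1]);u=(t-h)/np.linalg.norm(t-h);g=h+.115*u
print("theta",th,"g",g,"armdir",np.degrees(np.arctan2(u[1],u[0])))
Rt=np.array(s["ee_rot"]);print("tool x ang",np.degrees(np.arctan2(Rt[1,0],Rt[0,0])),"delta cm",Rt.T@(np.r_[g,.045]-s["tcp_pos"])*100,"rest",R@[.01,0]+o)
E
```

```text
2.452232440913316 [ 0.52934766 -0.18590841] [[0.0044, -0.0001], [-0.0003, -0.0023], [-0.0009, 0.003], [0.0022, 0.0025], [-0.0003, -0.0017], [-0.0052, -0.0014]]
hinge [ 0.46619362 -0.11354428] tip [ 0.54014635 -0.23663396] 0.1435969167813416 catch [0.03737101 0.06475936]
theta 0.498210695804094 g [ 0.52541887 -0.212121  ] armdir -59.00239738123599
tool x ang 126.4686983503518 delta cm [-2.41517544  1.39875903 20.13916034] rest [ 0.5393385  -0.18548055]
```

Call:
step_arm --targets "-1.2 0.7 1 2.75;-1.2 0.7 1 2.7;0 0 3.5 0;0 0 3.5 0;0 0 3.5 0;0 0 3 0;0 0 2.5 0;0 0 2 0;0 0 0 0"

```text
time_s: 3.05
tcp_pos: [0.522, -0.2121, 0.0421]
ee_rot: [[-0.514, 0.858, -0.009], [0.858, 0.514, 0.002], [0.006, -0.007, -1.0]]
wrist_force: [-0.2, -0.3, -0.6]
gripper_width: 0.518
gripper_force: 0.0
```

Call:
step_arm --targets "0 0 0 0;0 0 0 0;0 0 0 0;0 0 0 0;0 0 0 0" --claw 1.0

```text
time_s: 3.47
tcp_pos: [0.526, -0.2128, 0.0479]
ee_rot: [[-0.514, 0.858, 0.003], [0.858, 0.514, -0.0], [-0.002, 0.002, -1.0]]
wrist_force: [0.1, 0.9, -0.4]
gripper_width: 0.223
gripper_force: 0.0
```

Call:
step_arm --targets "0 0 0 0;0 0 0 0;0.04 1.0 0 -5;0.04 1.0 0 -5;0.04 1.0 0 -5;0.04 1.0 0 -5;0.04 1.0 0 -5;0.04 1.0 0 -5;0.04 1.0 0 -5;0.04 1.0 0 -5;0.04 1.0 0 -5;0 0 0 0"

```text
time_s: 4.47
tcp_pos: [0.579, -0.1413, 0.0476]
ee_rot: [[-0.971, 0.239, 0.002], [0.239, 0.971, -0.0], [-0.002, 0.0, -1.0]]
wrist_force: [-1.2, 0.7, 4.3]
gripper_width: 0.179
gripper_force: 30.0
```

```bash
python3 - <<'E'
from h import *
s=sense();R=np.array(s["ee_rot"]);h=np.array([.4662,-.1135]);d=s["tcp_pos"][:2]-h
y=np.radians(2.45)
print(np.hypot(*d),"theta",np.arctan2(d[1],d[0])+np.pi/2-y,"tool th",np.arctan2(-R[1,0],-R[0,0])+np.pi/2-y, s["wrist_force"],s["gripper_width"]*8.7,s["gripper_force"],s["moment"])
E
```

```text
0.11617697551900039 theta 1.2866703200435077 tool th 1.286414808489088 [-1.24554388  0.65926881  4.26435315] 1.5608966577363323 29.993176753632724 [-0.08142208  0.12551355  0.00942655]
```

Call:
step_arm --targets "0.03 0.8 0 -4;0.03 0.8 0 -4;0.03 0.8 0 -4;0.03 0.8 0 -4;0 0.2 0 -1;0 0 0 0;0 0 0 0"

```text
time_s: 5.05
tcp_pos: [0.5823, -0.1092, 0.0476]
ee_rot: [[-0.999, -0.048, 0.003], [-0.048, 0.999, -0.0], [-0.003, -0.0, -1.0]]
wrist_force: [0.9, 0.0, 5.6]
gripper_width: 0.179
gripper_force: 30.0
```

```bash
python3 - <<'E'
from h import *
s=sense();R=np.array(s["ee_rot"]);h=np.array([.4662,-.1135]);d=s["tcp_pos"][:2]-h
y=np.radians(2.45)
print(np.hypot(*d),"theta",np.arctan2(d[1],d[0])+np.pi/2-y,"tool th",np.arctan2(-R[1,0],-R[0,0])+np.pi/2-y, s["wrist_force"],s["gripper_width"]*8.7,s["gripper_force"],s["moment"])
E
```

```text
0.11619671074352586 theta 1.5654220756623467 tool th 1.5759025530810804 [8.80116078e-01 1.22773163e-03 5.61009846e+00] 1.5584292755506552 30.023903497494757 [ 0.05136484 -0.17060121 -0.30976718]
```

Call:
step_arm --targets "0 0.2 0 0;0 0 0 0;0 0 0 0"

```text
time_s: 5.3
tcp_pos: [0.5823, -0.109, 0.0476]
ee_rot: [[-0.999, -0.048, 0.003], [-0.048, 0.999, -0.002], [-0.003, -0.002, -1.0]]
wrist_force: [1.8, -8.2, 4.5]
gripper_width: 0.179
gripper_force: 30.0
```

Call:
step_arm --targets "0 -0.2 0 0;0 0 0 0;0 0 0 0;0 0 0 0;0 0 -2 0;0 0 -3 0;0 0 -4 0;0 0 -4 0;0 0 -4 0;0 0 -3 0;0 0 0 0" --claw 4.5

```text
time_s: 6.22
tcp_pos: [0.5844, -0.1088, 0.2545]
ee_rot: [[-0.999, -0.052, 0.014], [-0.052, 0.999, -0.001], [-0.014, -0.002, -1.0]]
wrist_force: [0.6, -1.1, 0.4]
gripper_width: 0.518
gripper_force: 0.0
```

Call:
step_arm --targets "0.52 3.22 0 0;0.52 3.22 0 0;0.52 3.22 0 0;0.52 3.22 0 0;0.52 3.22 0 0;0.52 3.22 0 0;0.52 3.22 0 0;0.52 3.22 0 6;0 0 0 6;0 0 0 6;0 0 0 6;0 0 0 5.5" --claw 8.5

```text
time_s: 7.22
tcp_pos: [0.5257, 0.1471, 0.2457]
ee_rot: [[-0.892, 0.451, -0.002], [0.451, 0.892, -0.0], [0.001, -0.001, -1.0]]
wrist_force: [-0.2, -0.2, 0.1]
gripper_width: 0.975
gripper_force: 0.0
```

```bash
python3 - <<'E'
from h import *
c=cams.capture("wrist");s=sense();print({k:np.round(s[k],3).tolist() for k in ("time_s","joints","tcp_pos","ee_rot")})
c=cams.capture("wrist");cv2.imwrite("pics/w2.png",cv2.resize(c["frame"],(800,600)))
E
```

```text
{'time_s': 7.267, 'joints': [32.615, 13.448, -8.514, -0.037, -68.12, -149.609], 'tcp_pos': [0.526, 0.147, 0.246], 'ee_rot': [[-0.891, 0.454, -0.002], [0.454, 0.891, -0.0], [0.001, -0.001, -1.0]]}
```

View pics/w2.png

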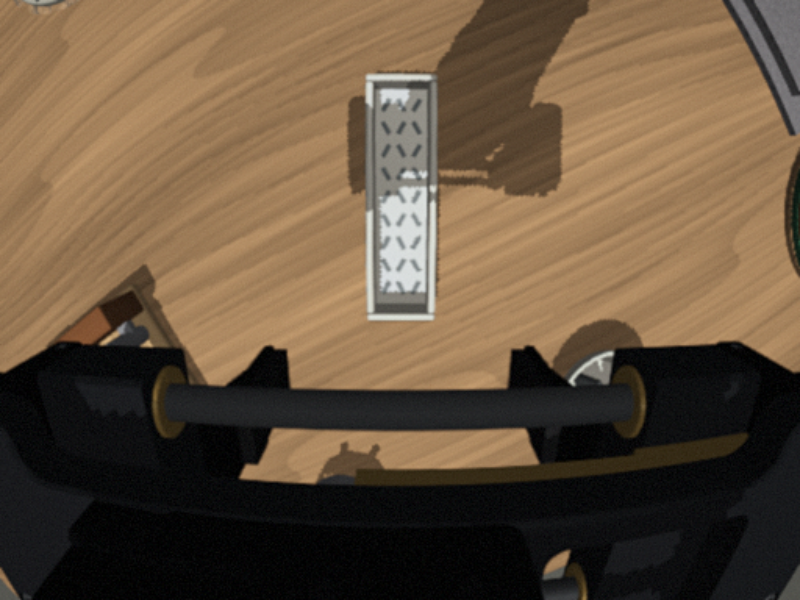

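The dish rim's corners are at (366,74), (438,74), (435,319) and (368,319), nearly aligned with the tool.

```bash
python3 - <<'E'
from h import *
s=sense();c=cams.capture("wrist")
x=np.array([wplane(c,s,u*.64,v*.64,.042)[:2] for u,v in[(366,74),(438,74),(435,319),(368,319)]])
d=(x[0]+x[1]-x[2]-x[3])/2;R=np.array(s["ee_rot"]);m=x.mean(0)
print(m,np.linalg.norm(d),np.linalg.norm(x[0]-x[1]),np.degrees(np.arctan2(d[1],d[0])),"tool",np.degrees(np.arctan2(R[1,0],R[0,0])))
print(R.T@(np.r_[m,.008]-s["tcp_pos"])*100)
E
```

```text
[0.47367892 0.17533569] 0.1981425108732708 0.056019687627018054 153.33134658299053 tool 153.4430373462077
[ 5.91842282  0.24415303 23.78207374]
```

Call:
step_arm --targets "2 0.2 1 0;2 0 2 0;1.9 0 3 0;0 0 3.8 0;0 0 3.8 0;0 0 3.5 0;0 0 3 0;0 0 2 0;0 0 1.3 0;0 0 0 0"

```text
time_s: 8.2
tcp_pos: [0.4726, 0.1733, 0.0095]
ee_rot: [[-0.895, 0.446, -0.006], [0.446, 0.895, -0.004], [0.003, -0.006, -1.0]]
wrist_force: [-0.6, -1.3, 0.2]
gripper_width: 0.977
gripper_force: 0.0
```

Call:
step_arm --targets "0 0 0 0;0 0 0 0;0 0 0 0;0 0 0 0;0 0 0 0;0 0 0 0;0 0 0 0;0 0 0 0" --claw 4.8

```text
time_s: 8.87
tcp_pos: [0.4749, 0.1749, 0.0133]
ee_rot: [[-0.894, 0.447, 0.001], [0.447, 0.894, 0.0], [-0.001, 0.001, -1.0]]
wrist_force: [-1.5, 0.1, 5.6]
gripper_width: 0.642
gripper_force: 30.0
```

Call:
step_arm --targets "0 0 -0.5 0;0 0 -1 0;0 0 -1.5 0;0 0 -2 0;0 0 -2.5 0;0 0 -2.5 0;0 0 -2.5 0;0 0 -2.5 0;0 0 -1 0;0 0 0 0"

```text
time_s: 9.7
tcp_pos: [0.4756, 0.1755, 0.175]
ee_rot: [[-0.894, 0.447, 0.005], [0.447, 0.894, 0.003], [-0.002, 0.005, -1.0]]
wrist_force: [1.1, -0.2, -4.4]
gripper_width: 0.64
gripper_force: 30.0
```

```bash
python3 - <<'E'
from h import *
c=cams.capture("side");cv2.imwrite("pics/s2.png",cv2.resize(c["frame"],(800,600)))
s=sense();print({k:np.round(s[k],3).tolist() for k in ("time_s","joints","tcp_pos","ee_rot","wrist_force","moment")})
E
```

```text
{'time_s': 9.75, 'joints': [38.632, 12.972, -20.342, -0.054, -56.6, -155.218], 'tcp_pos': [0.474, 0.175, 0.173], 'ee_rot': [[-0.894, 0.448, 0.001], [0.448, 0.894, 0.002], [0.0, 0.002, -1.0]], 'wrist_force': [-0.472, -0.436, -5.673], 'moment': [-0.04, 0.049, 0.004]}
```

View pics/s2.png

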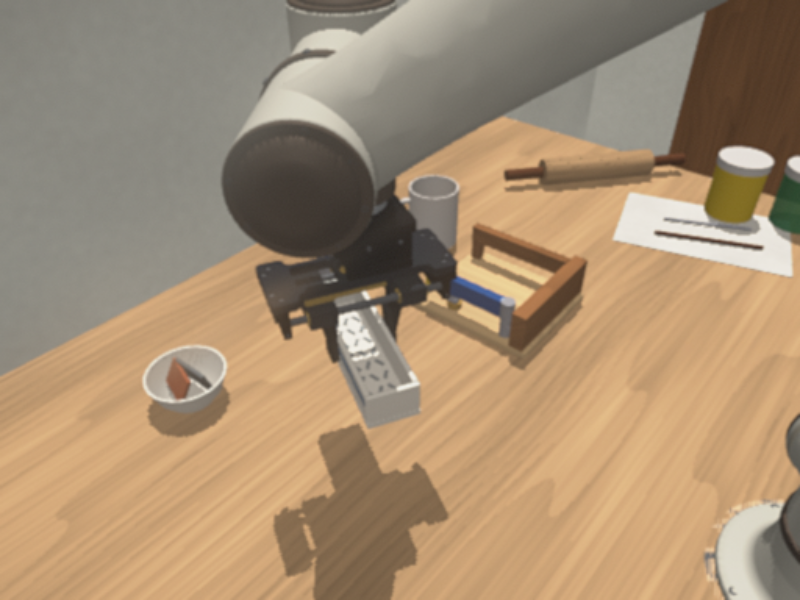

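The dish is held level in the gripper and the blue arm appears out. I'll carry the dish over the stand and check the blue arm from the scene camera.

Call:
step_arm --targets "-1 -1.32 0 0;-1.9 -2.5 0 0;-2 -2.65 0 0;-2 -2.65 0 0;-2 -2.65 0 0;-2 -2.65 0 0;-2 -2.65 0 0;-2 -2.65 0 0;-2 -2.65 0 0;-2 -2.65 0 0;-2 -2.65 0 0;-1.2 -1.53 0 0"

```text
time_s: 10.75
tcp_pos: [0.5401, -0.1879, 0.1693]
ee_rot: [[-0.893, 0.45, -0.006], [0.45, 0.893, 0.001], [0.005, -0.002, -1.0]]
wrist_force: [0.4, 2.1, -4.1]
gripper_width: 0.643
gripper_force: 30.0
```

Call:
step_arm --targets "0 0 0 3;0 0 0 6;0 0 0 6;0 0 0 6;0 0 0 6;0 0 0 6;0 0 0 6;0 0 0 6;0 0 0 6;0 0 0 6;0 0 0 4;0 0 0 0"

```text
time_s: 11.75
tcp_pos: [0.5398, -0.1849, 0.1694]
ee_rot: [[-0.04, 0.999, -0.006], [0.999, 0.04, 0.001], [0.002, -0.006, -1.0]]
wrist_force: [-0.0, -0.1, -5.1]
gripper_width: 0.644
gripper_force: 30.0
```

```bash
python3 - <<'E'
from h import *
c=cams.capture("wrist");s=sense();R=np.array(s["ee_rot"]);print({k:np.round(s[k],3).tolist() for k in ("time_s","joints","tcp_pos","wrist_force","moment")})
print("yaw",np.degrees(np.arctan2(R[1,0],R[0,0])),R.T@(np.r_[.541,-.1854,.095]-s["tcp_pos"])*100)
c=cams.capture("wrist")
d=cams.capture("scene");A=cv2.resize(c["frame"],(512,384));B=cv2.resize(d["frame"][130:280,110:310],(512,384))
cv2.imwrite("pics/m.png",cv2.resize(np.vstack([A,B]),(400,600)));cv2.imwrite("pics/w3.png",cv2.resize(c["frame"],(800,600)))
E
```

```text
{'time_s': 11.8, 'joints': [-2.681, 19.44, -11.505, -0.057, -59.356, -174.817], 'tcp_pos': [0.54, -0.185, 0.17], 'wrist_force': [-0.481, -0.553, -5.155], 'moment': [-0.194, 0.03, 0.012]}
yaw 92.47265255348529 [-0.05416282  0.13466559  7.48023974]
```

View pics/m.png

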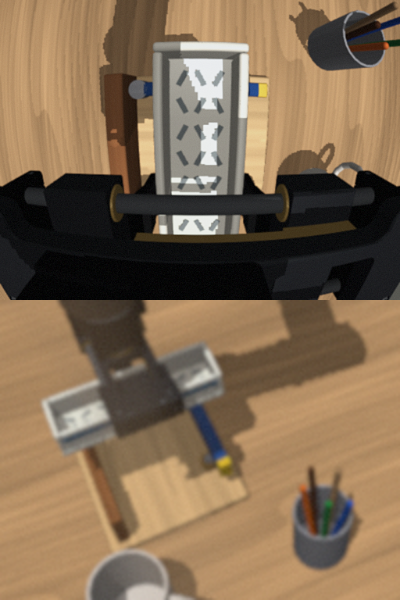

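View pics/w3.png

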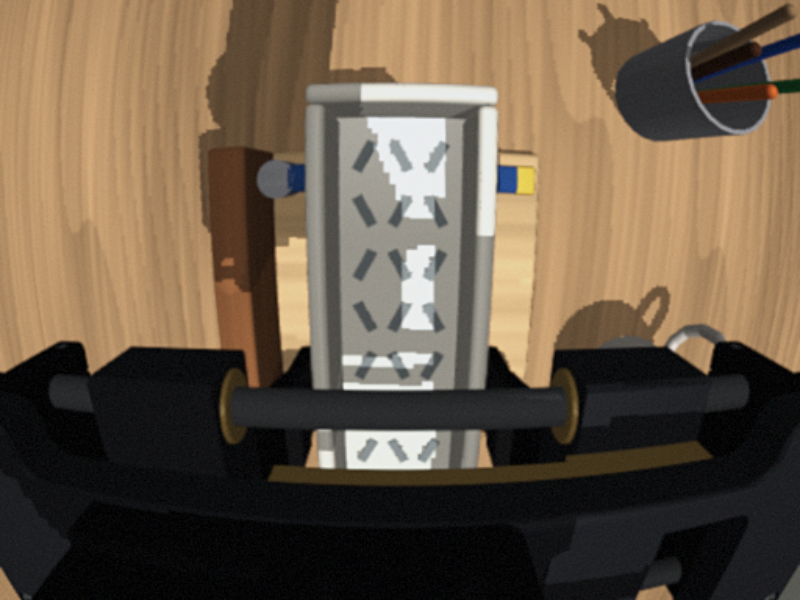

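The blue arm is out and level in the picture, from its hinge at (276,179) to its tip at (535,180), square to the rail. The far rim edge of the dish runs from (308,92) to (497,92).

```bash
python3 - <<'E'
from h import *
s=sense();c=cams.capture("wrist");P=lambda u,v,z:wplane(c,s,u*.64,v*.64,z)[:2]
h=P(275,179,.078);t=P(535,180,.075);d=t-h
print("hinge",h,"tip",t,np.linalg.norm(d),np.degrees(np.arctan2(d[1],d[0])))
ra,rb=P(275,210,.075),P(278,375,.075);e=ra-rb;print("rail inner",ra,rb,np.degrees(np.arctan2(e[1],e[0]))-90)
q=(P(308,88,.199)+P(497,89,.199))/2;y=np.radians(2.47)
print("far end",q,"dish ctr",q-.1*np.array([-np.sin(y),np.cos(y)]),s["tcp_pos"])
E
```

```text
hinge [ 0.46782346 -0.1139928 ] tip [ 0.61321302 -0.1079158 ] 0.14551650737112168 2.3934570895142877
rail inner [ 0.46726301 -0.13163653] [ 0.46675591 -0.23242552] -0.2882721120641918
far end [ 0.5366855  -0.08595446] dish ctr [ 0.54099513 -0.18586155] [ 0.54064441 -0.18515351  0.17082504]
```

Call:
step_arm --targets "0 0 1 0;0 0 1.5 0;0 0 1.5 0;0 0 1.5 0;0 0 1 0;0 0 0.6 0;0 0 0.3 0;0 0 0 0;0 0 0 0"

```text
time_s: 12.7
tcp_pos: [0.542, -0.1855, 0.0991]
ee_rot: [[-0.042, 0.999, 0.001], [0.999, 0.042, -0.0], [-0.0, 0.001, -1.0]]
wrist_force: [-0.7, 0.3, -3.6]
gripper_width: 0.642
gripper_force: 30.0
```

Call:
step_arm --targets "0 0 0.1 0;0 0 0.1 0;0 0 0.1 0;0 0 0 0;0 0 0 0"

```text
time_s: 13.12
tcp_pos: [0.5415, -0.1853, 0.0957]
ee_rot: [[-0.042, 0.999, 0.0], [0.999, 0.042, -0.0], [-0.0, 0.0, -1.0]]
wrist_force: [0.3, -0.1, -5.7]
gripper_width: 0.643
gripper_force: 30.0
```

Call:
step_arm --targets "0 0 0.1 0;0 0 0.1 0;0 0 0 0;0 0 0 0"

```text
time_s: 13.45
tcp_pos: [0.5414, -0.1853, 0.0934]
ee_rot: [[-0.042, 0.999, -0.0], [0.999, 0.042, 0.0], [0.0, -0.0, -1.0]]
wrist_force: [-0.9, 0.1, -4.4]
gripper_width: 0.642
gripper_force: 30.0
```

Call:
step_arm --targets "0 0 0.1 0;0 0 0.1 0;0 0 0.1 0;0 0 0 0;0 0 0 0;0 0 0 0"

```text
time_s: 13.95
tcp_pos: [0.5415, -0.1853, 0.0905]
ee_rot: [[-0.042, 0.999, 0.0], [0.999, 0.042, -0.0], [-0.0, 0.0, -1.0]]
wrist_force: [0.1, -0.0, -4.1]
gripper_width: 0.639
gripper_force: 30.0
```

Call:
step_arm --targets "0 0 0.1 0;0 0 0.1 0;0 0 0 0;0 0 0 0;0 0 0 0"

```text
time_s: 14.37
tcp_pos: [0.5415, -0.1853, 0.0885]
ee_rot: [[-0.042, 0.999, -0.0], [0.999, 0.042, -0.0], [-0.0, -0.0, -1.0]]
wrist_force: [-0.3, 0.8, -3.8]
gripper_width: 0.639
gripper_force: 30.0
```

Call:
step_arm --targets "0 0 0.05 0;0 0 0.05 0;0 0 0 0;0 0 0 0;0 0 0 0"

```text
time_s: 14.78
tcp_pos: [0.5415, -0.1853, 0.0884]
ee_rot: [[-0.042, 0.999, 0.0], [0.999, 0.042, -0.0], [-0.0, 0.0, -1.0]]
wrist_force: [-2.6, 1.8, 5.0]
gripper_width: 0.639
gripper_force: 30.0
```

Call:
step_arm --targets "0 0 -0.05 0;0 0 0 0;0 0 0 0;0 0 0 0;0 0 0 0;0 0 0 0" --claw 8.0

```text
time_s: 15.28
tcp_pos: [0.5417, -0.1854, 0.0879]
ee_rot: [[-0.042, 0.999, 0.0], [0.999, 0.042, -0.0], [-0.0, 0.0, -1.0]]
wrist_force: [-0.5, -0.1, -0.1]
gripper_width: 0.908
gripper_force: 0.0
```

Call:
step_arm --targets "0 0 -0.5 0;0 0 -1 0;0 0 -2 0;0 0 -3 0;0 0 -3 0;0 0 -3 0;0 0 -2.5 0;-3 0 0 0;-3 0 0 0;-3 0 0 0;0 0 0 0;0 0 0 0"

```text
time_s: 16.28
tcp_pos: [0.545, -0.2765, 0.2385]
ee_rot: [[-0.04, 0.999, 0.0], [0.999, 0.04, -0.0], [-0.0, 0.0, -1.0]]
wrist_force: [0.2, 0.7, 1.2]
gripper_width: 0.918
gripper_force: 0.0
```

```bash
python3 - <<'E'
from h import *
c=cams.capture("wrist");s=sense();print(s["tcp_pos"],s["wrist_force"],s["time_s"])
c=cams.capture("wrist");cv2.imwrite("pics/w4.png",cv2.resize(c["frame"],(800,600)))
d=cams.capture("side");cv2.imwrite("pics/s4.png",cv2.resize(d["frame"],(800,600)))
E
```

```text
[ 0.54504546 -0.27553947  0.23850334] [0.01470659 0.1287131  0.79544886] 16.3333
```

View pics/w4.png

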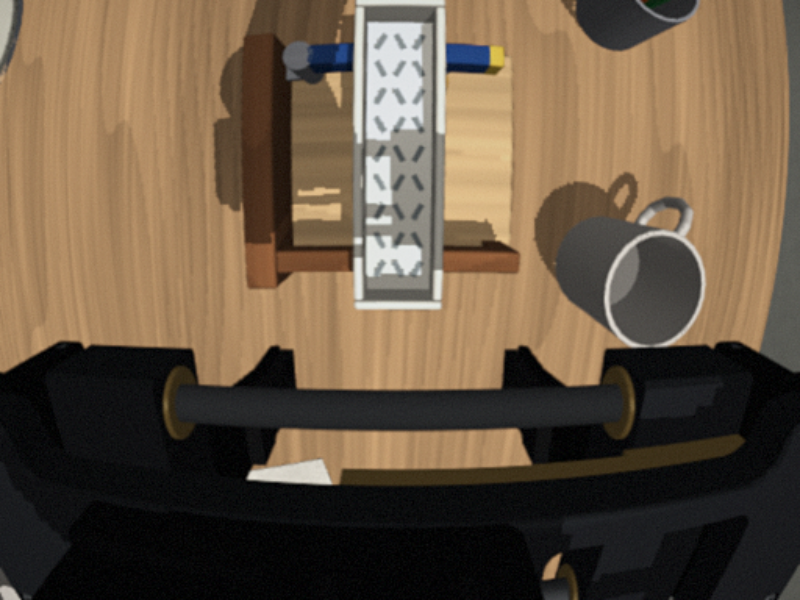

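View pics/s4.png

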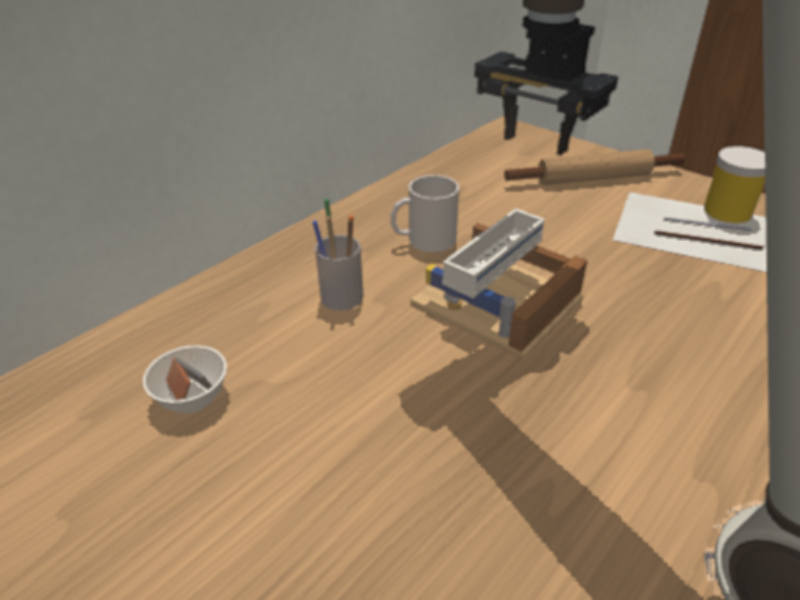

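The dish (rim from row 2 to 307, columns 356-443) lies level across the blue arm (row 57) and the fixed arm (row 262), clear of the gripper. One last check on how well it is centred:

```bash
python3 - <<'E'
from h import *
s=sense();c=cams.capture("wrist");P=lambda u,v,z:wplane(c,s,u*.64,v*.64,z)[:2]
y=np.radians(2.4);R=np.array([[np.cos(y),-np.sin(y)],[np.sin(y),np.cos(y)]])
for n,p in dict(dishN=P(398,304,.117),dishF=P(400,4,.117),blueTip=P(503,58,.075),hinge=P(297,57,.078),fixOuterEnd=P(518,272,.075),fixOuter=P(330,272,.075),railcorner=P(249,287,.075),railFar=P(247,38,.075)).items(): print(n,np.round(R.T@(p-[.5293,-.1859]),4))
E
```

```text
dishN [ 0.0111 -0.0947]
dishF [0.0123 0.0957]
blueTip [0.0851 0.0734]
hinge [-0.0593  0.0731]
fixOuterEnd [ 0.0987 -0.082 ]
fixOuter [-0.0377 -0.0823]
railcorner [-0.0998 -0.093 ]
railFar [-0.0978  0.0927]
```

Centred within about 1 mm, and the arm is square.

```bash
python3 -c "
from station import r;print(r.finish_job())"
```

```text
the job is handed in; nothing more can be done
None
```

I swung the blue arm out to its stop, square to the rail, and laid the dish level across both arms with equal overhang (within about 1 mm by the wrist camera); the jug, tin and bowl were left alone, and I handed the job in at about 16 s (no verdict was returned).

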